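# Set the stock tags in front of the parts bins

### The arm

A 7-joint arm with a two-finger parallel gripper is mounted at the origin on the work surface. World frame = base frame: x ahead of the robot, y to its left, z up, the work surface at z = 0. Lengths are in m, angles in rad, forces in N, time in s.
With the tool pointing down it reaches from about 0.35 to 0.9 m from the base axis. Payload 7.2 kg.
Tool frame: the origin (TCP) lies at the very end of the fingers, on their centre line; the grasp point (between the pads) lies 19 mm behind it (grip_depth is the distance from the TCP to the grasp point, in m); z points along the fingers, y is the line along which they close (so a half turn about z gives the same grasp; the last joint's range is limited). The gripper opens to 88 mm and grips with 3 to 60 N. Pads are 20 mm wide; open, the fingers measure 115 mm over their backs; the gripper's body (75 mm by 178 mm) begins 61 mm behind the grasp point.
Start: joints at [1.19, 0.411, -0.013, 1.596, 0.006, 1.134, -0.082], TCP at [0.192, -0.595, 0.223] pointing down, gripper open.
Joint ranges: [-2.95, 2.95], [-0.29, 1.99], [-1.47, 1.44], [0.14, 2.54], [-1.03, 4.17], [0.13, 1.85], [-2.86, 2.86]. Speed limits (rad/s): [2.39, 2.39, 3.01, 3.01, 3.14, 3.14, 3.14].

### API

Orientations are given as a unit quaternion [x, y, z, w].
In Python, from station import read_state, snapshot, camera_model, hand_in, regions_of, landmark_of, grip_depth gives the robot as it stands.
- The arm moves only by the tool carry_out, never from a script. Its argument "plan" is a list of rows, each an object of numbers: "rx", "ry", "rz": the turn, a rotation vector about the tool's x, y, z in degrees; "x", "y", "z": the shift along the tool's x, y, z in mm; "jaw": the opening, from -1 (shut) to 1 (fully open). A call has exactly 8 rows; each row shifts and turns the commanded pose from where the row before left it, along the tool's axes as they then stand; what a row does not reach is not made up. A row lasts 1/8 s, in which the tool goes at most 62.5 mm and 10.7 degrees, less where a joint would pass 70% of its speed; a pose out of reach is approached as far as the arm can. A call is refused whole if a number of a shift passes 62.5 or a number of a turn 10.7, either way. A call with a gripper value outside its range is refused whole. The fingers move at their own pace and stop on an object; "grip_force" is the grip in N (left out, the last holds). Time passes only in rows, so rows that do not move let the fingers close, or fill a call up. It gives the time, the measured TCP pose, the force, the opening and the grip force at its end, in the units of the state.
- read_state(): the state, without advancing time (a new reading comes with each control period).
- snapshot(name): name is "scene" or "top"; returns (picture, depth): 400x640x3 uint8, red, green, blue; 400x640 float32, m along the optical axis (not along the pixel's ray), 0 where there is no reading.
- camera_model(name): a dict with "intrinsics" (3x3 intrinsics, pixels), "D" ([k1, k2, p1, p2, k3] as OpenCV has them; the pictures are not rectified), "rvec" (rotation vector, rad) and "tvec" (3), from world to camera coordinates, as OpenCV has them. Camera axes: x right, y down, z forward; pixel columns grow to the right and rows downward; lengths in m; the calibration is good to about 2 mm. A picture is of the moment at which its call begins. camera_model takes no time and is no camera call.
- hand_in(): hands the job in; it is judged then, once.
Trained networks look in the newest picture that a camera, given by its name, has taken for a name from the list of things; names that differ only in an ending like _2 or _b are one class to them, and where a whole thing is asked for, a point or a joint stands for the part that bears it (a point fixed in the world has none). Each returns a list of dicts, best first, with "score" (0 to 1); they miss things now and then, are a little off and sometimes report something else, mostly with a low value. They report only what shows in the picture. A call takes as long as a camera call. They do not tell look-alikes from the thing itself.
- regions_of(camera, query): "region" (400x640 bool, what is visible of it) and "location" ([column, row] in pixels, amid what is visible of it).
- landmark_of(camera, query): "location" ([column, row] in pixels: a listed point, or the origin of a listed thing).
The state is a dict: "t": time; "joint_pos": joint angles; "qvel": joint speeds; "joint_torque": joint torques, N m; "eef_pos": TCP position; "ee_rot": TCP orientation; "contact_force": force on the tool from outside, world axes, zero at the start; "wrist_torque": the same for the moment, N m; "width": finger opening in m; "finger_force": force on a finger pad.
Only numpy, scipy, OpenCV 4.12 (cv2) and the standard library are available. Lean on these libraries where they do the work, as an engineer would, in place of code of your own. Each camera call takes 0.05 s, during which the arm holds its last target. There are 200 camera calls.

### The job

Each hinged tag on the rail belongs to the parts bin straight behind it. With a fingertip, gently push tags over so that only the bins filled to the rim have their tag standing up and leaning back with its disc face showing, while the tags of the nearly empty and the empty bin lie folded forward, face down. Do not pinch the tags, and leave the bins and the other things on the bench where they are.

Things in the scene. Friction and masses are not known exactly. Their poses are not given: they have to be found in the camera images.
- tag_1 (a joint): turn of hinged tag 1 (tags are in random order along the rail) about its hinge pin, rad: 0 = folded down, leaning 46 deg forward of upright (towards the robot's side, the rail's -x) on its front stop, disc face down; 0.80 = upright; 1.40 = standing up, leaning 34 deg back (towards the bins, +x) on its rear stop, disc face showing. It tips over by its own weight once about 6 deg past upright, and rests on the stop
- tag_1_hinge (a point): middle of the hinge pin of tag 1, 34 mm above the bench, fixed in its holder (does not turn with the tag): x points from the robot's side to the bins, y runs along the rail, z up. The holder is a black trough 56 (x) by 68 (y) mm; its front wall, 24 mm to -x of the pin, is 54 mm high over the bench, its rear wall, 24 mm to +x, 63 mm
- tag_1_edge (a point): middle of the free edge of tag 1, 75 mm from the hinge pin; moves with the tag. The tag is a white plate 56 wide by 75 long by 3 mm thick, 40 g, with a black disc of 34 mm on one face and a plain back
- tag_2 (a joint): turn of hinged tag 2, as for tag_1
- tag_2_hinge (a point): middle of the hinge pin of tag 2, as for tag_1_hinge
- tag_2_edge (a point): middle of the free edge of tag 2, as for tag_1_edge
- tag_3 (a joint): turn of hinged tag 3, as for tag_1
- tag_3_hinge (a point): middle of the hinge pin of tag 3, as for tag_1_hinge
- tag_3_edge (a point): middle of the free edge of tag 3, as for tag_1_edge
- tag_4 (a joint): turn of hinged tag 4, as for tag_1
- tag_4_hinge (a point): middle of the hinge pin of tag 4, as for tag_1_hinge
- tag_4_edge (a point): middle of the free edge of tag 4, as for tag_1_edge
- tag_5 (a joint): turn of hinged tag 5, as for tag_1
- tag_5_hinge (a point): middle of the hinge pin of tag 5, as for tag_1_hinge
- tag_5_edge (a point): middle of the free edge of tag 5, as for tag_1_edge
- full_bin_a_mid (a point): centre, half-way up (35 mm), of the loose parts bin filled to the rim with black capacitors, so it is a full bin. Grey open-fronted bin 150 (x) by 92 (y) by 70 mm high with a front lip 35 mm high; it stands straight behind its tag, its centre 170 mm to +x of the tag's hinge pin, bins 100 mm apart
- full_bin_b_mid (a point): centre, half-way up (35 mm), of the loose parts bin filled to the rim with brass standoffs, so it is a full bin. Grey open-fronted bin 150 (x) by 92 (y) by 70 mm high with a front lip 35 mm high; it stands straight behind its tag, its centre 170 mm to +x of the tag's hinge pin, bins 100 mm apart
- full_bin_c_mid (a point): centre, half-way up (35 mm), of the loose parts bin filled to the rim with white knobs, so it is a full bin. Grey open-fronted bin 150 (x) by 92 (y) by 70 mm high with a front lip 35 mm high; it stands straight behind its tag, its centre 170 mm to +x of the tag's hinge pin, bins 100 mm apart
- low_bin_mid (a point): centre, half-way up (35 mm), of the loose parts bin with only three fuses left on its floor, so it is not full. Grey open-fronted bin 150 (x) by 92 (y) by 70 mm high with a front lip 35 mm high; it stands straight behind its tag, its centre 170 mm to +x of the tag's hinge pin, bins 100 mm apart
- empty_bin_mid (a point): centre, half-way up (35 mm), of the loose parts bin with nothing in it, so it is not full. Grey open-fronted bin 150 (x) by 92 (y) by 70 mm high with a front lip 35 mm high; it stands straight behind its tag, its centre 170 mm to +x of the tag's hinge pin, bins 100 mm apart
- tag_rail: steel strip 74 (x) by 520 (y) by 4 mm fixed on the bench that carries the five tag holders 100 mm apart along y; origin under its centre, x towards the bins
- multimeter: loose yellow and black multimeter 180 by 85 by 50 mm high, lying flat beyond the rail's left (+y) end; origin at the centre of its underside. To be left alone
- solder_spool: loose metal spool, 54 mm across and 44 mm high, standing beyond the rail's right (-y) end; origin at the centre of its underside. To be left alone
- screwdriver: loose screwdriver about 170 mm long and under 35 mm high lying in front of the rail on the robot's side; origin under its middle, blade along its x. To be left alone
Things that resemble listed ones, but are neither listed nor needed, are in the scene too. What is shaped like the part that bears tag_3 but brown, orange or pink is not meant.

How it is judged:
By the outcome, as a careful person would: the job done as asked, in the order asked, and still so for the second after the job is handed in, with the robot touching nothing.
It also fails if it takes over 72 s, if anything falls off the work surface, if the arm or the gripper's body presses on something with over 40 N, if the wrist force passes 120 N, or if a joint passes its speed limit or range.

## Working session

There is one attempt and no reset: what is moved stays moved. The work goes in short steps, Python scripts to look and compute and a tool call to move; the robot and the scene stay as the last step left them, time stands still between calls to the robot, and variables do not carry over. Pictures are saved under pics/ and viewed, at most 10 in all, crops included, and the job is handed in when it is done.

Besides the shell and the picture viewer there is one more tool, called after "Emit:" as a command line: name --argument value ..., lists and objects as JSON in quotes. carry_out: Moves the arm, as the interface text tells. Its arguments: {"type":"object","properties":{"plan":{"type":"array","items":{"type":"object","properties":{"rx":{"type":"number"},"ry":{"type":"number"},"rz":{"type":"number"},"x":{"type":"number"},"y":{"type":"number"},"z":{"type":"number"},"jaw":{"type":"number"}}}},"grip_force":{"type":"number"}},"required":["plan"]}

```bash
ls; mkdir -p pics
cat > h.py <<'E'
import numpy as np, cv2
from station import *
def world(cam, uv, depth):
    m=camera_model(cam); K=np.array(m["intrinsics"]); D=np.array(m["D"])
    R=cv2.Rodrigues(np.array(m["rvec"],float))[0]; t=np.array(m["tvec"],float).ravel()
    n=cv2.undistortPoints(np.array([[uv]],float),K,D)[0,0]
    return R.T@(np.array([n[0],n[1],1])*depth-t)
def ray_z(cam,uv,z):
    a=world(cam,uv,0.0);b=world(cam,uv,1.0)
    return a+(b-a)*(z-a[2])/(b[2]-a[2])
E
python3 - <<'E'
from h import *
for c in("scene","top"):
    p,d=snapshot(c); cv2.imwrite(f"pics/{c}0.png",p[:,:,::-1]); np.save(c+"d.npy",d)
    print(c,world(c,(320,200),0))
    for q in("tag_1_hinge","tag_1_edge","full_bin_a_mid","low_bin_mid","empty_bin_mid","tag_rail","screwdriver","multimeter","solder_spool"):
        for r in landmark_of(c,q):
            z=.034 if 'hinge' in q else .035 if 'bin' in q else .08 if 'edge' in q else 0
            print(q,round(r["score"],2),np.round(r["location"]),np.round(ray_z(c,r["location"],z),3))
s=read_state();print(s["t"],s["eef_pos"],s["ee_rot"],s["width"])
E
```

```text
pics
scene [ 1.27906222 -0.31573108  0.64148946]
tag_1_hinge 0.76 [259. 230.] [ 0.537 -0.166  0.034]
tag_1_hinge 0.15 [324. 258.] [ 0.696 -0.049  0.034]
tag_1_edge 0.54 [264. 219.] [ 0.552 -0.153  0.08 ]
tag_1_edge 0.39 [295. 220.] [ 0.587 -0.082  0.08 ]
tag_1_edge 0.34 [282. 271.] [ 0.745 -0.168  0.08 ]
full_bin_a_mid 0.89 [387. 232.] [0.673 0.143 0.035]
low_bin_mid 0.97 [241. 286.] [ 0.709 -0.252  0.035]
low_bin_mid 0.72 [296. 225.] [ 0.552 -0.068  0.035]
empty_bin_mid 0.96 [323. 258.] [ 0.697 -0.052  0.035]
empty_bin_mid 0.62 [162. 268.] [ 0.585 -0.408  0.035]
tag_rail 0.79 [295. 227.] [ 0.517 -0.06   0.   ]
screwdriver 0.63 [262. 218.] [ 0.444 -0.136  0.   ]
screwdriver 0.61 [286. 195.] [ 0.358 -0.03   0.   ]
solder_spool 0.98 [166. 268.] [ 0.549 -0.405  0.   ]
top [0.43987117 0.05505276 1.32443055]
tag_1_hinge 0.97 [394. 178.] [ 0.533 -0.16   0.034]
tag_1_hinge 0.19 [359. 185.] [ 0.515 -0.063  0.034]
tag_1_edge 0.79 [397. 163.] [ 0.572 -0.162  0.08 ]
full_bin_a_mid 0.57 [283. 126.] [0.68  0.15  0.035]
low_bin_mid 0.66 [426. 117.] [ 0.707 -0.252  0.035]
empty_bin_mid 0.64 [354. 122.] [ 0.694 -0.05   0.035]
empty_bin_mid 0.64 [364. 201.] [ 0.469 -0.074  0.035]
empty_bin_mid 0.58 [439. 195.] [ 0.486 -0.287  0.035]
tag_rail 0.78 [358. 185.] [ 0.518 -0.062  0.   ]
screwdriver 0.73 [346. 235.] [ 0.374 -0.028  0.   ]
multimeter 0.76 [231. 160.] [0.592 0.301 0.   ]
solder_spool 0.9 [477. 170.] [ 0.56  -0.408  0.   ]
1.0 [ 0.19233293 -0.59464061  0.22264129] [ 9.87790736e-01  1.55786590e-01  7.35868669e-06 -1.88170947e-05] 0.08807509188881119
```

Run:
```python
import cv2
a=cv2.imread("pics/scene0.png")[150:350,130:470];b=cv2.imread("pics/top0.png")[80:280,190:520]
cv2.imwrite("pics/s1.png",cv2.resize(a,None,fx=2.35,fy=2.35,interpolation=cv2.INTER_CUBIC))
cv2.imwrite("pics/t1.png",cv2.resize(b,None,fx=2.4,fy=2.4,interpolation=cv2.INTER_CUBIC))
```

```text
(no output)
```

View pics/s1.png

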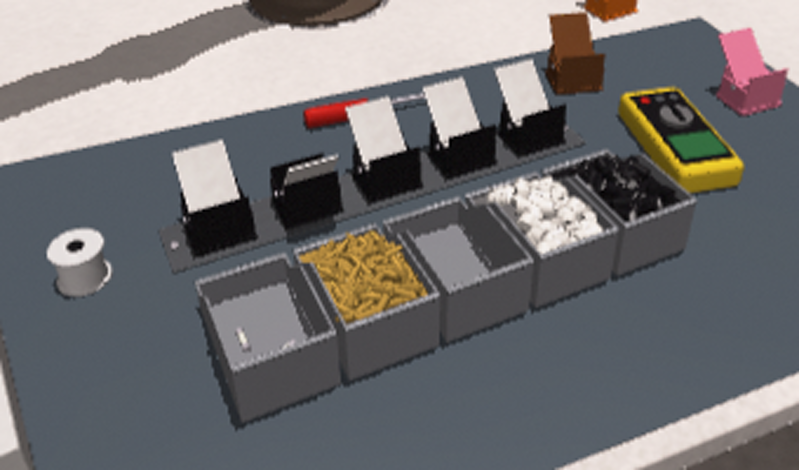

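View pics/t1.png

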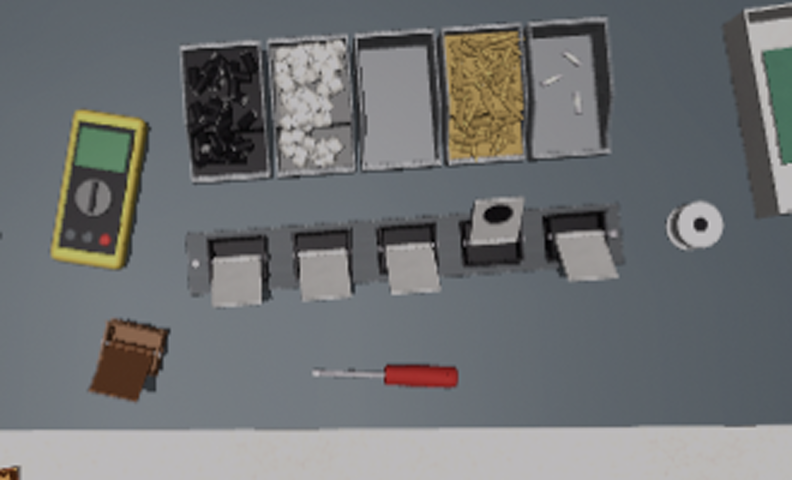

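The scene view and top view agree. From −y to +y, the tags and bins are:

| Bin | Tag now | Top pixel | Action |
|---|---|---|---|
| Fuses (low) | folded | ~(433,187) | leave |
| Brass (full) | standing, disc at ~(397,170) | ~(394,178) | leave |
| Empty | folded | ~(361,191) | leave |
| White knobs (full) | folded | ~(325,194) | raise |
| Black capacitors (full) | folded | ~(288,196) | raise |

The look-alikes are the brown tag at top (243,230) and the pink and orange tags in the scene view. They are off the rail, so I'm ignoring them. The rail is turned about 4°. I'll approach with the jaw shut.

Emit:
carry_out --plan '[{"rz": 7,"jaw": -1},{"rz": 7,"jaw": -1},{"x": 18,"y": -40,"jaw": -1},{"x": 18,"y": -40,"jaw": -1},{"x": 18,"y": -40,"jaw": -1},{"x": 18,"y": -40,"jaw": -1},{"x": 18,"y": -40,"jaw": -1},{"x": 18,"y": -40,"jaw": -1}]'

```text
invalid input at $.plan[0]: expected keys rx, ry, rz, x, y, z, jaw
```

Run:
```python
from h import *
p,d=snapshot("top"); np.save("topd.npy",d)
y=np.array([-.07,.9976]);x=np.array([.9976,.07])
# depth heights of rail tags in rail frame
import itertools
for i in(1,2):
    pts=[]
    for v in range(165,225,1):
        for u in range(270,345):
            if d[v,u]>0: pts.append(world("top",(u,v),float(d[v,u])))
    P=np.array(pts); O=np.array([.523,-.061]); q=np.c_[(P[:,:2]-O)@x,(P[:,:2]-O)@y,P[:,2]]
    m=(abs(q[:,1]-.1*i)<.05)&(q[:,2]>.06)
    s=q[m]; print(i,len(s),"x",s[:,0].min(),s[:,0].max(),"y",np.percentile(s[:,1],[2,50,98]),"zmax",s[:,2].max())
    e=s[s[:,2]>.078]; print(" edge x",np.median(e[:,0]),e[:,2].mean())
print(read_state()["eef_pos"],read_state()["ee_rot"])
```

```text
Traceback (most recent call last):
  File "h.py", line 4, in world
    m=camera_model(cam); K=np.array(m["intrinsics"]); D=np.array(m["D"])
ValueError: time passes only in moves, steps and waits
```

Emit:
carry_out --plan '[{"rx": 0,"ry": 0,"rz": 7,"x": 0,"y": 0,"z": 0,"jaw": -1},{"rx": 0,"ry": 0,"rz": 7,"x": 0,"y": 0,"z": 0,"jaw": -1},{"rx": 0,"ry": 0,"rz": 0,"x": 18,"y": -40,"z": 0,"jaw": -1},{"rx": 0,"ry": 0,"rz": 0,"x": 18,"y": -40,"z": 0,"jaw": -1},{"rx": 0,"ry": 0,"rz": 0,"x": 18,"y": -40,"z": 0,"jaw": -1},{"rx": 0,"ry": 0,"rz": 0,"x": 18,"y": -40,"z": 0,"jaw": -1},{"rx": 0,"ry": 0,"rz": 0,"x": 18,"y": -40,"z": 0,"jaw": -1},{"rx": 0,"ry": 0,"rz": 0,"x": 18,"y": -40,"z": 0,"jaw": -1}]'

```text
t: 2.05
eef_pos: [0.2841, -0.3465, 0.2229]
ee_rot: [0.999, 0.034, 0.0, 0.0]
contact_force: [0.9, -0.3, 0.3]
width: 0.0117
finger_force: 0.0
```

```bash
sed -i 's/^def world/import functools\ncm=functools.lru_cache(camera_model)\ndef world/; s/m=camera_model(cam)/m=cm(cam)/' h.py
python3 - <<'E'
from h import *
p,d=snapshot("top")
y=np.array([-.07,.9976]);x=np.array([.9976,.07])
P=np.array([world("top",(u,v),float(d[v,u])) for v in range(165,225) for u in range(270,345) if d[v,u]>0])
O=np.array([.523,-.061]); q=np.c_[(P[:,:2]-O)@x,(P[:,:2]-O)@y,P[:,2]]
for i in(1,2):
    s=q[(abs(q[:,1]-.1*i)<.05)&(q[:,2]>.06)]; e=s[s[:,2]>.078]
    print(i,len(s),"x",s[:,0].min(),s[:,0].max(),"y",np.percentile(s[:,1],[2,50,98]),"zmax",s[:,2].max()," edge x",np.median(e[:,0]),e[:,2].mean())
print(read_state()["t"],read_state()["eef_pos"],read_state()["ee_rot"])
E
```

```text
1 223 x -0.056164238652000965 0.023095926578591216 y [0.07028955 0.09778731 0.12431996] zmax 0.09010610755154891  edge x -0.05105208375626575 0.08328734359475991
2 229 x -0.05596003017593642 0.023214512273425688 y [0.1703776  0.19748665 0.22465593] zmax 0.08997166519916146  edge x -0.050740940807315234 0.08295997418351897
2.1 [ 0.28615856 -0.34141145  0.22277253] [ 9.99328158e-01  3.66336155e-02  3.72719874e-04 -1.03488600e-03]
```

Depth confirms the hinge positions: the free edges are 54 mm in front of the pin at z of about 0.088. Next I move to in front of the white-knobs tag.

Emit:
carry_out --plan '[{"rx": 0,"ry": 0,"rz": 0,"x": 21,"y": -45,"z": 0,"jaw": -1},{"rx": 0,"ry": 0,"rz": 0,"x": 21,"y": -45,"z": 0,"jaw": -1},{"rx": 0,"ry": 0,"rz": 0,"x": 21,"y": -45,"z": 0,"jaw": -1},{"rx": 0,"ry": 0,"rz": 0,"x": 21,"y": -45,"z": 0,"jaw": -1},{"rx": 0,"ry": 0,"rz": 0,"x": 21,"y": -45,"z": 0,"jaw": -1},{"rx": 0,"ry": 0,"rz": 0,"x": 21,"y": -45,"z": 0,"jaw": -1},{"rx": 0,"ry": 0,"rz": 0,"x": 21,"y": -45,"z": 0,"jaw": -1},{"rx": 0,"ry": 0,"rz": 0,"x": 21,"y": -45,"z": 0,"jaw": -1}]'

```text
t: 3.1
eef_pos: [0.4273, 0.0241, 0.223]
ee_rot: [0.999, 0.034, 0.001, 0.0]
contact_force: [0.9, -1.1, -0.1]
width: 0.0004
finger_force: 0.0
```

Emit:
carry_out --plan '[{"rx": 0,"ry": 0,"rz": 0,"x": 0,"y": 0,"z": 20,"jaw": -1},{"rx": 0,"ry": 0,"rz": 0,"x": 0,"y": 0,"z": 25,"jaw": -1},{"rx": 0,"ry": 0,"rz": 0,"x": 0,"y": 0,"z": 25,"jaw": -1},{"rx": 0,"ry": 0,"rz": 0,"x": 0,"y": 0,"z": 25,"jaw": -1},{"rx": 0,"ry": 0,"rz": 0,"x": 0,"y": 0,"z": 25,"jaw": -1},{"rx": 0,"ry": 0,"rz": 0,"x": 0,"y": 0,"z": 25,"jaw": -1},{"rx": 0,"ry": 0,"rz": 0,"x": 0,"y": 0,"z": 0,"jaw": -1},{"rx": 0,"ry": 0,"rz": 0,"x": 0,"y": 0,"z": 0,"jaw": -1}]'

```text
t: 4.1
eef_pos: [0.4272, 0.0229, 0.0784]
ee_rot: [0.999, 0.034, 0.0, -0.0]
contact_force: [-0.4, -0.2, -0.1]
width: 0.0006
finger_force: 0.0
```

Emit:
carry_out --plan '[{"rx": 0,"ry": 0,"rz": 0,"x": 4,"y": -8,"z": 0,"jaw": -1},{"rx": 0,"ry": 0,"rz": 0,"x": 6,"y": 0,"z": 0,"jaw": -1},{"rx": 0,"ry": 0,"rz": 0,"x": 6,"y": 0,"z": 0,"jaw": -1},{"rx": 0,"ry": 0,"rz": 0,"x": 6,"y": 0,"z": 0,"jaw": -1},{"rx": 0,"ry": 0,"rz": 0,"x": 6,"y": 0,"z": 0,"jaw": -1},{"rx": 0,"ry": 0,"rz": 0,"x": 6,"y": 0,"z": 0,"jaw": -1},{"rx": 0,"ry": 0,"rz": 0,"x": 6,"y": 0,"z": 0,"jaw": -1},{"rx": 0,"ry": 0,"rz": 0,"x": 6,"y": 0,"z": 0,"jaw": -1}]'

```text
t: 5.1
eef_pos: [0.4724, 0.0339, 0.0776]
ee_rot: [0.999, 0.034, 0.0, -0.0]
contact_force: [-0.1, 0.4, 0.1]
width: 0.0003
finger_force: 0.1
```

Emit:
carry_out --plan '[{"rx": 0,"ry": 0,"rz": 0,"x": 6,"y": 0,"z": 0,"jaw": -1},{"rx": 0,"ry": 0,"rz": 0,"x": 6,"y": 0,"z": 0,"jaw": -1},{"rx": 0,"ry": 0,"rz": 0,"x": 6,"y": 0,"z": 0,"jaw": -1},{"rx": 0,"ry": 0,"rz": 0,"x": 6,"y": 0,"z": 0,"jaw": -1},{"rx": 0,"ry": 0,"rz": 0,"x": 6,"y": 0,"z": 0,"jaw": -1},{"rx": 0,"ry": 0,"rz": 0,"x": 6,"y": 0,"z": 0,"jaw": -1},{"rx": 0,"ry": 0,"rz": 0,"x": 6,"y": 0,"z": 0,"jaw": -1},{"rx": 0,"ry": 0,"rz": 0,"x": 6,"y": 0,"z": 0,"jaw": -1}]'

```text
t: 6.1
eef_pos: [0.5203, 0.0372, 0.0776]
ee_rot: [0.999, 0.034, -0.0, 0.0]
contact_force: [-0.2, -0.3, 0.6]
width: 0.0005
finger_force: 0.0
```

Run:
```python
from h import *
p,d=snapshot("scene"); cv2.imwrite("pics/s2.png",cv2.resize(p[100:300,180:480,::-1],None,fx=2.5,fy=2.5,interpolation=cv2.INTER_CUBIC))
```

```text
(no output)
```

View pics/s2.png

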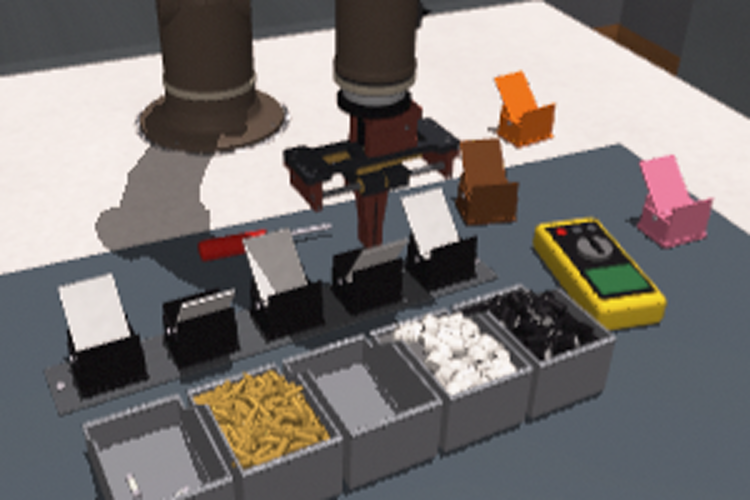

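The white-knobs tag now leans back like the brass one (crop ~(370,262)). I back off, step over and push the capacitor tag the same way.

Emit:
carry_out --plan '[{"rx": 0,"ry": 0,"rz": 0,"x": -23,"y": 0,"z": 0,"jaw": -1},{"rx": 0,"ry": 0,"rz": 0,"x": -35,"y": 0,"z": 0,"jaw": -1},{"rx": 0,"ry": 0,"rz": 0,"x": -36,"y": 0,"z": 0,"jaw": -1},{"rx": 0,"ry": 0,"rz": 0,"x": 0,"y": -20,"z": 0,"jaw": -1},{"rx": 0,"ry": 0,"rz": 0,"x": 0,"y": -30,"z": 0,"jaw": -1},{"rx": 0,"ry": 0,"rz": 0,"x": 0,"y": -30,"z": 0,"jaw": -1},{"rx": 0,"ry": 0,"rz": 0,"x": 0,"y": -20,"z": 0,"jaw": -1},{"rx": 0,"ry": 0,"rz": 0,"x": 0,"y": 0,"z": 0,"jaw": -1}]'

```text
t: 7.15
eef_pos: [0.4191, 0.1319, 0.0777]
ee_rot: [0.999, 0.036, 0.0, -0.0]
contact_force: [0.6, -0.2, -0.1]
width: 0.0006
finger_force: 0.0
```

Emit:
carry_out --plan '[{"rx": 0,"ry": 0,"rz": 0,"x": 4,"y": 0,"z": 0,"jaw": -1},{"rx": 0,"ry": 0,"rz": 0,"x": 6,"y": 0,"z": 0,"jaw": -1},{"rx": 0,"ry": 0,"rz": 0,"x": 6,"y": 0,"z": 0,"jaw": -1},{"rx": 0,"ry": 0,"rz": 0,"x": 6,"y": 0,"z": 0,"jaw": -1},{"rx": 0,"ry": 0,"rz": 0,"x": 6,"y": 0,"z": 0,"jaw": -1},{"rx": 0,"ry": 0,"rz": 0,"x": 6,"y": 0,"z": 0,"jaw": -1},{"rx": 0,"ry": 0,"rz": 0,"x": 6,"y": 0,"z": 0,"jaw": -1},{"rx": 0,"ry": 0,"rz": 0,"x": 6,"y": 0,"z": 0,"jaw": -1}]'

```text
t: 8.15
eef_pos: [0.4656, 0.1338, 0.0776]
ee_rot: [0.999, 0.034, 0.0, -0.0]
contact_force: [-0.1, -0.1, 0.2]
width: 0.0005
finger_force: 0.1
```

Emit:
carry_out --plan '[{"rx": 0,"ry": 0,"rz": 0,"x": 6,"y": 0,"z": 0,"jaw": -1},{"rx": 0,"ry": 0,"rz": 0,"x": 6,"y": 0,"z": 0,"jaw": -1},{"rx": 0,"ry": 0,"rz": 0,"x": 6,"y": 0,"z": 0,"jaw": -1},{"rx": 0,"ry": 0,"rz": 0,"x": 6,"y": 0,"z": 0,"jaw": -1},{"rx": 0,"ry": 0,"rz": 0,"x": 6,"y": 0,"z": 0,"jaw": -1},{"rx": 0,"ry": 0,"rz": 0,"x": 6,"y": 0,"z": 0,"jaw": -1},{"rx": 0,"ry": 0,"rz": 0,"x": 6,"y": 0,"z": 0,"jaw": -1},{"rx": 0,"ry": 0,"rz": 0,"x": 6,"y": 0,"z": 0,"jaw": -1}]'

```text
t: 9.15
eef_pos: [0.5134, 0.137, 0.0776]
ee_rot: [0.999, 0.034, -0.0, 0.0]
contact_force: [0.2, 0.8, -0.5]
width: 0.0004
finger_force: 0.0
```

Next I back off and lift clear, then check.

Emit:
carry_out --plan '[{"rx": 0,"ry": 0,"rz": 0,"x": -25,"y": 0,"z": 0,"jaw": -1},{"rx": 0,"ry": 0,"rz": 0,"x": -35,"y": 0,"z": 0,"jaw": -1},{"rx": 0,"ry": 0,"rz": 0,"x": -36,"y": 0,"z": 0,"jaw": -1},{"rx": 0,"ry": 0,"rz": 0,"x": 0,"y": 0,"z": -30,"jaw": -1},{"rx": 0,"ry": 0,"rz": 0,"x": 0,"y": 0,"z": -50,"jaw": -1},{"rx": 0,"ry": 0,"rz": 0,"x": 0,"y": 0,"z": -50,"jaw": -1},{"rx": 0,"ry": 0,"rz": 0,"x": 0,"y": 0,"z": -20,"jaw": -1},{"rx": 0,"ry": 0,"rz": 0,"x": 0,"y": 0,"z": 0,"jaw": -1}]'

```text
t: 10.15
eef_pos: [0.4183, 0.1306, 0.229]
ee_rot: [0.999, 0.034, 0.002, -0.0]
contact_force: [0.2, -0.5, -0.3]
width: 0.0008
finger_force: 0.0
```

Run:
```python
from h import *
a,_=snapshot("scene"); b,_=snapshot("top")
f=lambda i:cv2.resize(i[:,:,::-1],(600,300),interpolation=cv2.INTER_CUBIC)
cv2.imwrite("pics/f.png",np.vstack([f(a[150:320,140:480]),f(b[85:250,190:520])]))
```

```text
(no output)
```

View pics/f.png

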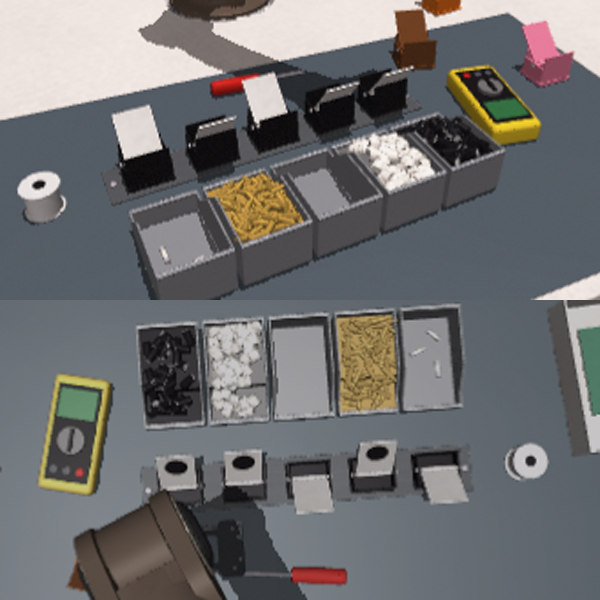

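In the top view (lower half), discs show at (176,467), (243,463) and (373,453), which are the capacitor, knob and brass tags. The empty-bin and fuse-bin tags, at (312,490) and (443,482), are folded forward. Nothing else has moved.

```bash
python3 -c "from station import hand_in; print(hand_in())"
```

```text
the job is handed in; nothing more can be done
None
```

The job is handed in: the tags of the three full bins (capacitors, knobs, brass standoffs) stand leaning back with their discs showing, and the tags of the low and empty bins lie folded forward. The final pictures show this and nothing else moved; the hand-in call returned no verdict.

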